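# Hang the washed pot on the drying post and switch on the warm air

## Task

Turn the square white pot upside down and hang it over the upright post of the drying stand, so that its floor rests on the post's cap and you have let go of it. Then switch the stand on: throw the lever of the switch box right over to its other side. Leave the other things on the table where they are.

Things in the scene. Friction and masses are not known exactly. Their poses are not given: they have to be found in the camera images.
- pot: the square white plastic pot, open at one end: 50 x 50 mm outside, 85 mm tall, walls 3 mm (44 x 44 mm inside), floor 3 mm, 65 to 120 g. Starts standing upright, mouth up. Origin: centre of its underside; z points from the floor to the mouth; x and y are square to its sides. Can be laid on a side without rolling; upright to upside down takes two quarter turns with a regrasp between.
- pot_floor (a point): centre of the pot's inner floor, 3 mm above the pot's origin along its z
- stand: warm-air drying stand, fixed: a grey base 120 x 120 mm, 22 mm high, with dark air slots, in its middle a steel post 14 mm in diameter that ends in a flat cap 26 mm in diameter with a bevelled edge, top 110 mm above the table. Origin: centre of the underside, z up. A pot hung on it has its rim 28 mm above the table.
- stand_tip (a point): top centre of the post's cap, 110 mm above the table
- switchbox: the stand's switch box, fixed: a grey box 130 (x) x 100 (y) mm, 55 mm high, with a lever on top between two steel cheeks 35 mm apart outside whose tops are 83 mm above the table. Origin: centre of the underside, z up; the lever swings in its x-z plane. Its -x side looks to the robot's side of the table (yaw within 0.5 rad of the world's axes); the lever starts leaning to that side.
- lever_hinge (a point): the lever's hinge axis (along the box's y), 72 mm above the table over the box's centre
- lever_grip (a point): centre of the lever's white cross grip, 75 mm from the hinge: a bar 18 mm in diameter, 60 mm long, along the box's y, on a steel stem 10 x 16 mm. In the off position its centre is 138 mm above the table.
- lever (a joint): lever angle in rad: 0 = off, leaning 0.5 rad (29 degrees) to the box's -x side; 0.5 = upright; 1.0 = on, leaning as far to the +x side. It is over-centre: it rests against the stop on either side and falls over once past upright; 1 to 2 N at the grip moves it.
- sprayer: bystander: blue spray bottle with white head, 80 mm across, 183 mm tall; origin: centre of the underside
- vial: bystander: small amber vial, 30 mm across, 60 mm tall; origin: centre of the underside
- tub: bystander: white round tub with a label, closed, 60 mm across, 95 mm tall; origin: centre of the underside
- tape: bystander: roll of pale tape lying flat, 90 mm across, 24 mm high; origin: centre of the underside
- cup: bystander: round steel cup, 72 mm across, 75 mm tall; origin: centre of the underside
- case: bystander: red thermometer case lying flat, 130 x 24 x 16 mm; origin: centre of the underside, long along x
Things that resemble listed ones, but are neither listed nor needed, are in the scene too. What is shaped like the stand but turquoise is not meant.

How it is judged:
On the way, in this order (a step that is already met when the one before it is completed fails the run):
1. the pot hangs upside down on the post, released and still, while the lever is still off (angle between pot's own z axis and vertical above 2.95 rad and horizontal distance between pot_floor and stand_tip below 0.014 m and z of pot_floor in the frame of stand_tip between -0.006 and 0.006 m and contact force between pot and the arm below 0.05 N and contact force between pot and the fingers below 0.05 N and linear speed of pot below 0.03 m/s and value of joint lever below 0.2 rad), for 0.3 s.
2. the lever is thrown over to its on stop, with the pot still hanging on the post (angle between pot's own z axis and vertical above 2.95 rad and horizontal distance between pot_floor and stand_tip below 0.014 m and z of pot_floor in the frame of stand_tip between -0.006 and 0.006 m and contact force between pot and the arm below 0.05 N and contact force between pot and the fingers below 0.05 N and linear speed of pot below 0.03 m/s and value of joint lever above 0.9 rad), for 0.3 s.
At the end, for the whole second after the job is handed in: The pot hangs upside down on the post (within 11 degrees of upright, its inner floor within 14 mm sideways and 6 mm in height of the cap's top), untouched and at rest, and the lever rests on its on side (above 0.9 of 1.0 rad); the bystanders were moved no more than 40 mm (all of step 2 and velocity of joint lever below 0.1 rad/s).
It fails at once if another thing on the table was moved more than 40 mm or knocked over (distance of any of sprayer, vial, tub, tape, cup, case from where it was at the start of the episode above 0.04 m or angle between any of sprayer, vial, tub, tape, cup, case's own z axis and vertical above 0.6 rad).
It also fails if it takes over 67 s, if anything falls off the work surface, if the arm or the gripper's body presses on something with over 40 N, if the wrist force passes 120 N, or if a joint passes its speed limit or range.

## Robot

A 6-joint arm with a two-finger parallel gripper is mounted at the origin on the work surface. World frame = base frame: x ahead of the robot, y to its left, z up, the work surface at z = 0. Lengths are in m, angles in rad, forces in N, time in s.
With the tool pointing down it reaches from about 0.375 to 0.9 m from the base axis. Payload 3.1 kg.
Tool frame: the origin (TCP) lies midway between the tips of the shut fingers; the grasp point (between the pads) lies 19 mm behind it (manip.pinch_z is the distance from the TCP to the grasp point, in m); z points along the fingers, y is the line along which they close (so a half turn about z gives the same grasp; the last joint's range is limited). The gripper opens to 85 mm and grips with 20 to 120 N. Pads are 22 mm wide; open, the fingers measure 114 mm over their backs; the gripper's body (76 mm by 85 mm) begins 54 mm behind the grasp point. The pads swing forward as they close: fully open they stand 13 mm farther back than shut.
Start: joints at [-1.508, 0.527, 1.433, -0, 1.181, -0.178], TCP at [0.149, -0.607, 0.231] pointing down, gripper open.
Joint ranges: [-3.08, 3.08], [-0.75, 2.2], [0.22, 2.44], [-1.43, 4.57], [0, 2.65], [-2.85, 2.85]. Speed limits (rad/s): [2.79, 2.79, 3.14, 3.14, 3.14, 3.14].

## Interface

Orientations are given as a unit quaternion [x, y, z, w].
In Python, from station import manip, viewer, ticket gives the robot as it stands.
- The arm moves only by the shell command python3 -m creep 'ROWS' [FORCE]. ROWS is JSON, a list of rows, each an object with "slide": the shift along the tool's x, y, z in cm, a list of three; "angular": the turn, a rotation vector about the tool's x, y, z in rad, a list of three; "claw": the opening, from -1 (shut) to 1 (fully open). A call has 1 to 10 rows; each row shifts and turns the commanded pose from where the row before left it, along the tool's axes as they then stand; what a row does not reach is not made up. A row lasts 1/12 s, in which the tool goes at most 41.7 mm and 7.16 degrees, less where a joint would pass 70% of its speed; a pose out of reach is approached as far as the arm can. A call with a gripper value outside its range is refused whole. The fingers move at their own pace and stop on an object; FORCE is the grip in N (left out, the last holds). Time passes only in rows, so rows that do not move let the fingers close. It gives the time, the measured TCP pose, the force, the opening and the grip force at its end, in the units of the state.
- manip.sense(): the state, without advancing time (a new reading comes with each control period).
- viewer.snapshot(name): name is "side" or "top" or "wrist"; returns the picture (420x560x3 uint8, blue, green, red); there is no depth.
- viewer.calibration(name): a dict with "fov_y" (degrees; the focal length in pixels is half the picture's height over the tangent of half this angle, whatever the lens; pixels are square), "cx", "cy" (the principal point, pixels), "T" (4x4, takes a point from camera to world coordinates); the wrist camera has in their place "tool_from_camera" (4x4, takes a point from camera to tool coordinates, whose origin is the TCP and whose axes are the flange's). Camera axes: x right, y up, looking along -z (the intrinsics and any distortion apply to the point x, -y, -z); pixel columns grow to the right and rows downward; lengths in m; the calibration is good to about 2 mm. A picture is of the moment at which its call begins: read the wrist's pose just before it. calibration takes no time and is no camera call.
- ticket.sign_off(): hands the job in; it is judged then, once.
The state is a dict: "t": time; "q": joint angles; "qd": joint speeds; "tau": joint torques, N m; "tcp_pos": TCP position; "tool_rot": TCP orientation; "force": force on the tool from outside, world axes, zero at the start; "ft_torque": the same for the moment, N m; "finger_gap": opening from 0.0 (shut) to 1.0 (fully open); "gripper_force": force on a finger pad.
Only numpy, scipy, OpenCV 4.12 (cv2) and the standard library are available. Lean on these libraries where they do the work, as an engineer would, in place of code of your own. Each camera call takes 0.05 s, during which the arm holds its last target. There are 200 camera calls.

## Working session

There is one attempt and no reset: what is moved stays moved. The work goes in short steps, Python scripts to look and compute and a shell command to move; the robot and the scene stay as the last step left them, time stands still between calls to the robot, and variables do not carry over. Pictures are saved under pics/ and viewed, at most 10 in all, crops included, and the job is handed in when it is done.

```bash
ls; mkdir -p pics
python3 - <<'E'
from station import manip, viewer
import cv2
print(manip.sense(), manip.pinch_z)
for n in ["side","top","wrist"]:
    cv2.imwrite(f"pics/{n}0.png",viewer.snapshot(n)); print(n,viewer.calibration(n))
E
```

```text
pics
{'t': 0.0, 'q': array([-1.50850600e+00,  5.28456787e-01,  1.43393651e+00, -2.06726650e-05,
        1.18142975e+00, -1.78482321e-01]), 'qd': array([-0.00027693,  0.0004288 , -0.00101593, -0.00099966, -0.00018397,
        0.00025205]), 'tau': array([ 2.92249133e-03, -4.42343438e+01, -1.78024453e+01,  5.20840433e-05,
        8.44779366e-03,  1.84891185e-06]), 'tcp_pos': array([ 0.14901984, -0.6062084 ,  0.23032853]), 'tool_rot': array([ 9.92761224e-01,  1.20099575e-01,  5.52096763e-05, -1.11386678e-03]), 'force': array([ 0.43682451, -0.72657875,  0.76819801]), 'ft_torque': array([0.02482642, 0.02165817, 0.0133591 ]), 'gripper_force': 0.0, 'finger_gap': 0.9975613965244703} 0.0187
side {'fov_y': 54.953319332065824, 'cx': 284.7027771604382, 'cy': 210.16460620555247, 'T': array([[-0.87531891,  0.25704315, -0.40956761,  0.1263539 ],
       [-0.4835404 , -0.46119135,  0.74396991,  0.74988475],
       [ 0.00234333,  0.84925341,  0.52798026,  0.6258264 ],
       [ 0.        ,  0.        ,  0.        ,  1.        ]])}
top {'fov_y': 45.693405146214126, 'cx': 280.6974747719851, 'cy': 216.55706118599747, 'T': array([[-3.67777767e-03,  9.80595870e-01, -1.96005645e-01,
         2.84080881e-01],
       [-9.99930332e-01, -1.40772662e-03,  1.17196142e-02,
         2.92835009e-02],
       [ 1.12162830e-02,  1.96035092e-01,  9.80532732e-01,
         1.41923434e+00],
       [ 0.00000000e+00,  0.00000000e+00,  0.00000000e+00,
         1.00000000e+00]])}
wrist {'fov_y': 58.85518252629895, 'cx': 277.559431752544, 'cy': 204.0377006856983, 'tool_from_camera': array([[ 3.13615858e-05,  9.53335992e-01,  3.01911386e-01,
         7.64085371e-02],
       [ 9.99999895e-01, -1.67672436e-04,  4.25577145e-04,
         4.09416383e-04],
       [ 4.56340228e-04,  3.01911341e-01, -9.53335898e-01,
        -1.44359761e-01],
       [ 0.00000000e+00,  0.00000000e+00,  0.00000000e+00,
         1.00000000e+00]])}
```

View pics/top0.png

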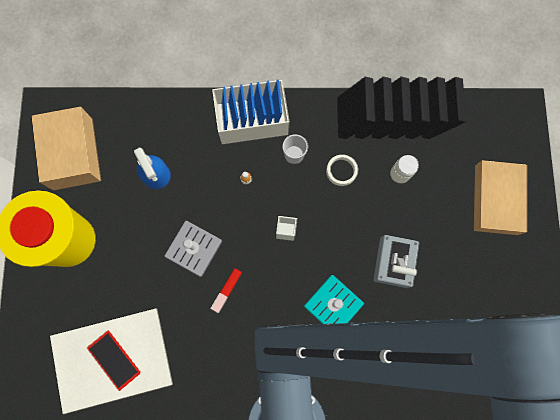

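View pics/side0.png

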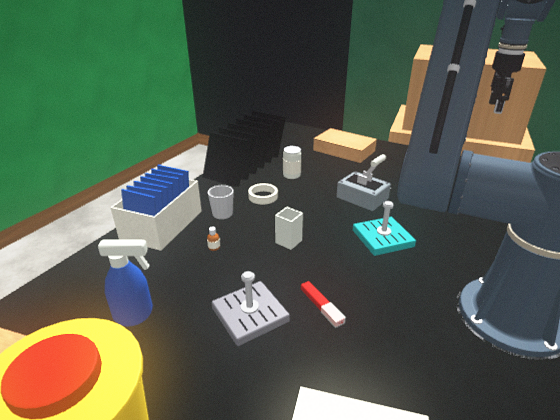

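The top view shows the pot at about (287,227), the grey stand's cap at about (191,246), the switch box at about (398,262) with its grip at about (404,269), and the turquoise decoy at (335,303). The side view shows the pot at (289,228), the stand cap at (248,277) and the lever grip at (377,161). I'll enlarge these parts to read points.

```bash
cat > h.py <<'E'
import numpy as np, cv2
from station import manip, viewer
from scipy.spatial.transform import Rotation as R
from scipy.optimize import least_squares
def cam(n, s=None):
    c=viewer.calibration(n); f=210/np.tan(np.radians(c['fov_y']/2))
    if n=='wrist':
        T=np.eye(4); T[:3,:3]=R.from_quat(s['tool_rot']).as_matrix(); T[:3,3]=s['tcp_pos']; T=T@c['tool_from_camera']
    else: T=c['T']
    return f,c['cx'],c['cy'],T
def proj(C,p):
    f,cx,cy,T=C; q=(np.atleast_2d(p)-T[:3,3])@T[:3,:3]
    return np.c_[cx+f*q[:,0]/-q[:,2], cy-f*q[:,1]/-q[:,2]]
def tri(obs):  # [(cam,(u,v)),...]
    r=least_squares(lambda p:np.concatenate([(proj(C,p)[0]-uv) for C,uv in obs]),[.5,0,.1])
    return r.x, np.abs(r.fun).max()
def onz(C,uv,z):
    f,cx,cy,T=C; d=T[:3,:3]@np.array([(uv[0]-cx)/f,-(uv[1]-cy)/f,-1]); o=T[:3,3]
    return o+d*(z-o[2])/d[2]
E
python3 - <<'E'
import cv2, numpy as np
t=cv2.imread('pics/top0.png'); s=cv2.imread('pics/side0.png')
def cr(i,x,y,w,h,k=5):
    c=cv2.resize(i[y:y+h,x:x+w],None,fx=k,fy=k,interpolation=cv2.INTER_CUBIC)
    for a in range(0,w,10): cv2.line(c,(a*k,0),(a*k,5),(0,255,255),1); cv2.putText(c,str(x+a),(a*k,15),0,.32,(0,255,255),1)
    for a in range(0,h,10): cv2.line(c,(0,a*k),(5,a*k),(0,255,255),1); cv2.putText(c,str(y+a),(6,a*k+4),0,.32,(0,255,255),1)
    return c
A=np.hstack([cr(t,268,210,40,60),cr(t,165,218,60,60),cr(t,370,232,60,60)])
B=np.hstack([cr(s,268,202,40,60),cr(s,216,266,60,60),cr(s,335,150,60,60)])
cv2.imwrite('pics/c1.png',np.vstack([A,B]))
E
```

```text
(no output)
```

View pics/c1.png

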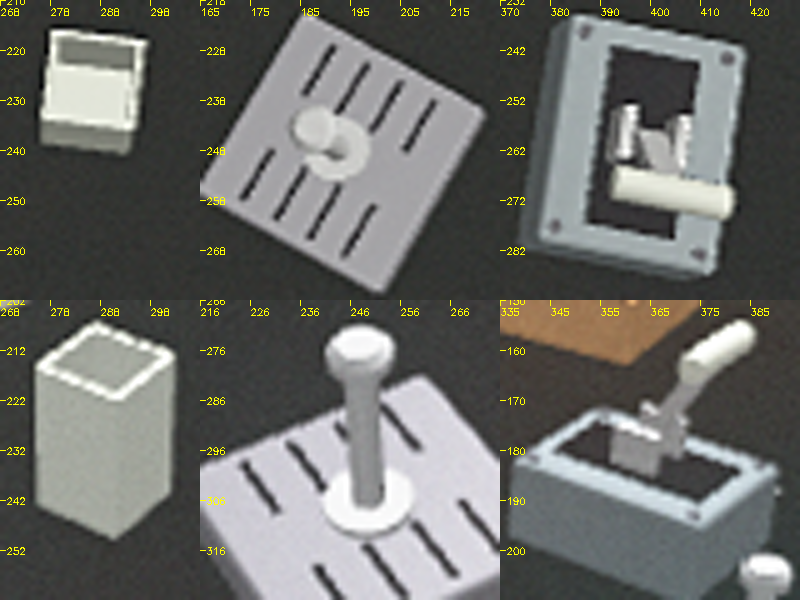

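Run:
```python
from h import *
np.set_printoptions(precision=4,suppress=True)
t,s=cam('top'),cam('side')
pot=[((278,216),(275.2,215.2)),((297.6,218),(287.4,206.2)),((295.4,236),(302.8,212.4)),((276.4,234.4),(292.4,221.6))]
P=[]
for a,b in pot: r=tri([(t,a),(s,b)]); P.append(r[0]); print('pot',*r)
P=np.array(P); print(P.mean(0)); e=(P[0]+P[1]-P[2]-P[3]); print('yaw x-axis',np.arctan2(e[1],e[0]), 'diag',np.linalg.norm(P[0]-P[2]),np.linalg.norm(P[1]-P[3]))
print('cap',*tri([(t,(188,243.4)),(s,(248.4,274.8))]))
c=[onz(t,p,.022) for p in [(186.2,220.4),(222.4,240.4),(201.4,276.4),(165,256)]]; print('base',np.mean(c,0),[np.linalg.norm(c[i]-c[i-1]) for i in range(4)], c[0]-c[1])
print('grip',*tri([(t,(404.5,270.8)),(s,(378.5,160))]))
B=np.array([onz(t,p,.055) for p in [(384.6,235),(419.4,241.6),(412.4,287),(378,279.6)]]); print('box',B.mean(0),[np.linalg.norm(B[i]-B[i-1]) for i in range(4)]); e=B[0]+B[1]-B[2]-B[3];print('yaw',np.arctan2(e[1],e[0]))
for n,uv in dict(case1=(237,270),case2=(216,312)).items(): print(n,onz(t,uv,.016))
for n,uv,z in [('tub',(405,160),.095),('cup',(295,141),.075),('vial',(246,176),.06),('tape',(342,170),.024),('spr',(152,165),.1),('turq',(333,305),.11)]: print(n,onz(t,uv,z))
```

```text
pot [0.5533 0.0212 0.0859] 0.4036816888261967
pot [ 0.5478 -0.0323  0.0852] 0.42114124084957894
pot [ 0.4991 -0.0255  0.0848] 0.7687534990420488
pot [0.5026 0.0256 0.0858] 0.43692061654931535
[ 0.5257 -0.0028  0.0855]
yaw x-axis -0.11244021907255337 diag 0.07152920188905167 0.07353998936103733
cap [0.4752 0.2601 0.1069] 0.35692697031598186
base [0.473  0.2579 0.022 ] [np.float64(0.11606165379866944), np.float64(0.11903401198383433), np.float64(0.1159352473945309), np.float64(0.11837059746501469)] [0.0578 0.1041 0.    ]
grip [ 0.3989 -0.3033  0.1395] 0.7014155678083398
box [ 0.4328 -0.3109  0.055 ] [np.float64(0.12537545535457056), np.float64(0.09769309350957137), np.float64(0.12751433698975978), np.float64(0.09521875184026837)]
yaw -0.19888046314606994
case1 [0.4117 0.1358 0.016 ]
case2 [0.2961 0.1922 0.016 ]
tub [ 0.7087 -0.3328  0.095 ]
cup [ 0.7714 -0.0282  0.075 ]
vial [0.6728 0.1106 0.06  ]
tape [ 0.701  -0.1665  0.024 ]
spr [0.6928 0.3667 0.1   ]
turq [ 0.312 -0.121  0.11 ]
```

Checks: the pot rim comes out at 85.5 mm with a diagonal of about 72 mm. The cap is at 107 mm and above the base centre, and the grip is at 139.5 mm. All of these agree with the text.

Plan: do both quarter turns about the tool's y axis, tilting the tool from one side to the other.

```bash
cat >> h.py <<'E'
def Rt(yaw,phi): # tool-x yaw when pointing down, then tilt phi about tool y
    c,s=np.cos(yaw),np.sin(yaw)
    return R.from_matrix(np.array([[c,s,0],[s,-c,0],[0,0,-1]]))*R.from_rotvec([0,phi,0])
def plan(*wps, s=None):
    """wps: (grasp point, R, setback m). prints turn (current tool axes) then slide (axes after turn) per waypoint"""
    s=s or manip.sense(); p,r=s['tcp_pos'],R.from_quat(s['tool_rot'])
    for g,r2,back in wps:
        p2=np.array(g)+r2.as_matrix()[:,2]*(.022-back)
        print('turn',np.round((r.inv()*r2).as_rotvec(),3),'slide cm',np.round(r2.inv().apply(p2-p)*100,2),'to',np.round(p2,3)); p,r=p2,r2
E
python3 - <<'E'
from h import *
y=1.46; ex=np.array([np.cos(y),np.sin(y),0])
pot=np.array([.526,-.003,0]); g=pot+.005*ex+[0,0,.055]
print(cam('top')[0])
plan((pot+[0,0.1,.30],Rt(y,0),0),(g,Rt(y,-.7),.10),(g,Rt(y,-.7),0))
E
```

```text
498.4325846747933
turn [-1.000e-03 -1.000e-03 -1.219e+00] slide cm [74.07 29.69 -4.75] to [0.526 0.097 0.278]
turn [ 0.  -0.7  0. ] slide cm [ 7.15  1.11 15.34] to [0.532 0.052 0.115]
turn [0. 0. 0.] slide cm [ 0. -0. 10.] to [ 0.525 -0.012  0.038]
```

```bash
R='' 
python3 -m creep '[{"slide":[0,0,-0.8],"angular":[0,0,-0.122],"claw":1},{"slide":[0,0,-0.8],"angular":[0,0,-0.122],"claw":1},{"slide":[0,0,-0.8],"angular":[0,0,-0.122],"claw":1},{"slide":[0,0,-0.8],"angular":[0,0,-0.122],"claw":1},{"slide":[0,0,-0.8],"angular":[0,0,-0.122],"claw":1},{"slide":[0,0,-0.8],"angular":[0,0,-0.122],"claw":1},{"slide":[0,0,0],"angular":[0,0,-0.122],"claw":1},{"slide":[0,0,0],"angular":[0,0,-0.122],"claw":1},{"slide":[0,0,0],"angular":[0,0,-0.122],"claw":1},{"slide":[0,0,0],"angular":[0,0,-0.121],"claw":1}]' 60
for i in 1 2; do python3 -m creep '[{"slide":[3.7,1.48,0],"angular":[0,0,0],"claw":1},{"slide":[3.7,1.48,0],"angular":[0,0,0],"claw":1},{"slide":[3.7,1.48,0],"angular":[0,0,0],"claw":1},{"slide":[3.7,1.48,0],"angular":[0,0,0],"claw":1},{"slide":[3.7,1.48,0],"angular":[0,0,0],"claw":1},{"slide":[3.7,1.48,0],"angular":[0,0,0],"claw":1},{"slide":[3.7,1.48,0],"angular":[0,0,0],"claw":1},{"slide":[3.7,1.48,0],"angular":[0,0,0],"claw":1},{"slide":[3.7,1.48,0],"angular":[0,0,0],"claw":1},{"slide":[3.7,1.48,0],"angular":[0,0,0],"claw":1}]'; done
python3 -m creep '[{"slide":[0,0,0],"angular":[0,-0.1,0],"claw":1},{"slide":[0,0,0],"angular":[0,-0.1,0],"claw":1},{"slide":[0,0,0],"angular":[0,-0.1,0],"claw":1},{"slide":[0,0,0],"angular":[0,-0.1,0],"claw":1},{"slide":[0,0,0],"angular":[0,-0.1,0],"claw":1},{"slide":[0,0,0],"angular":[0,-0.1,0],"claw":1},{"slide":[0,0,0],"angular":[0,-0.1,0],"claw":1},{"slide":[0,0,0],"angular":[0,0,0],"claw":1}]'
python3 - <<'E'
from h import *
y=1.46; ex=np.array([np.cos(y),np.sin(y),0])
pot=np.array([.526,-.003,0]); g=pot+.005*ex+[0,0,.055]
plan((g,Rt(y,-.7),.10),(g,Rt(y,-.7),0)); print(manip.sense()['q'].round(2))
E
```

```text
t: 0.98
tcp_pos: [0.1491, -0.6066, 0.279]
tool_rot: [0.743, 0.669, 0.0, -0.0]
force: [-0.2, -0.3, 0.1]
finger_gap: 0.997
gripper_force: 0.0
t: 1.82
tcp_pos: [0.3375, -0.2537, 0.2793]
tool_rot: [0.745, 0.667, 0.0, -0.0]
force: [0.0, 0.5, 0.2]
finger_gap: 1.002
gripper_force: 0.0
t: 2.65
tcp_pos: [0.5255, 0.0978, 0.2791]
tool_rot: [0.745, 0.667, -0.0, -0.0]
force: [1.2, -0.6, 0.1]
finger_gap: 1.002
gripper_force: 0.0
t: 3.32
tcp_pos: [0.5244, 0.098, 0.2763]
tool_rot: [0.698, 0.628, -0.258, 0.228]
force: [-0.1, 0.0, 0.2]
finger_gap: 0.997
gripper_force: 0.0
turn [-0.002  0.003  0.006] slide cm [ 6.97  1.28 15.26] to [0.532 0.052 0.115]
turn [0. 0. 0.] slide cm [ 0. -0. 10.] to [ 0.525 -0.012  0.038]
[ 0.31  0.55  1.48 -0.64  1.47  0.59]
```

```bash
python3 -m creep '[{"slide":[1.4,0.26,3],"angular":[0,0,0.006],"claw":1},{"slide":[1.4,0.26,3],"angular":[0,0,0],"claw":1},{"slide":[1.4,0.25,3],"angular":[0,0,0],"claw":1},{"slide":[1.4,0.25,3],"angular":[0,0,0],"claw":1},{"slide":[1.4,0.25,3.2],"angular":[0,0,0],"claw":1},{"slide":[0,0,0],"angular":[0,0,0],"claw":1},{"slide":[0,0,0],"angular":[0,0,0],"claw":1}]'
python3 - <<'E'
from h import *
s=manip.sense(); i=viewer.snapshot('wrist')
y=1.46; C=cam('wrist',s); pot=np.array([.526,-.003,0]); ez=R.from_euler('z',y-np.pi/2).as_matrix()
pts=[pot+ez@[a,b,z] for z in(.085,0) for a,b in((.025,.025),(.025,-.025),(-.025,-.025),(-.025,.025))]
for p in proj(C,pts): cv2.circle(i,(int(p[0]),int(p[1])),3,(0,0,255),-1)
cv2.imwrite('pics/w1.png',i)
g=pot+.005*ez[:,1]+[0,0,.055]; plan((g,Rt(y,-.7),0))
E
```

```text
t: 3.9
tcp_pos: [0.5322, 0.049, 0.1173]
tool_rot: [0.702, 0.624, -0.257, 0.228]
force: [-0.4, 0.6, 1.4]
finger_gap: 1.0
gripper_force: 0.0
turn [-0.001 -0.    -0.007] slide cm [ 0.43 -0.17 10.19] to [ 0.525 -0.012  0.038]
```

View pics/w1.png

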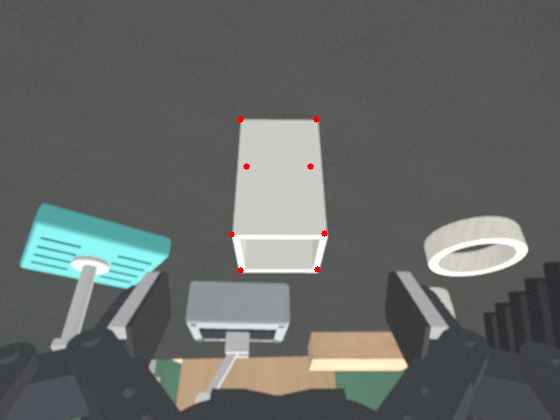

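The wrist view shows the modelled pot corners (red) landing on the pot's rim at (232,235) to (325,272) and on its base at (240,119) and (316,119). It is centred between the fingers. Now I grasp.

```bash
python3 -m creep '[{"slide":[0.22,-0.08,2],"angular":[0,0,0],"claw":1},{"slide":[0.22,-0.08,2],"angular":[0,0,0],"claw":1},{"slide":[0,0,2],"angular":[0,0,0],"claw":1},{"slide":[0,0,2],"angular":[0,0,0],"claw":1},{"slide":[0,0,2.2],"angular":[0,0,0],"claw":1},{"slide":[0,0,0],"angular":[0,0,0],"claw":1},{"slide":[0,0,0],"angular":[0,0,0],"claw":-0.2}]' 40
python3 -m creep '[{"slide":[0,0,0],"angular":[0,0,0],"claw":-1},{"slide":[0,0,0],"angular":[0,0,0],"claw":-1},{"slide":[0,0,0],"angular":[0,0,0],"claw":-1},{"slide":[0,0,0],"angular":[0,0,0],"claw":-1},{"slide":[0,0,0],"angular":[0,0,0],"claw":-1},{"slide":[0,0,0],"angular":[0,0,0],"claw":-1},{"slide":[0,0,0],"angular":[0,0,0],"claw":-1},{"slide":[0,0,0],"angular":[0,0,0],"claw":-1}]' 40
```

```text
t: 4.53
tcp_pos: [0.5259, -0.0116, 0.0389]
tool_rot: [0.703, 0.624, -0.254, 0.23]
force: [-0.0, 0.4, 0.8]
finger_gap: 0.883
gripper_force: 0.0
t: 5.2
tcp_pos: [0.5262, -0.0107, 0.0392]
tool_rot: [0.702, 0.624, -0.254, 0.231]
force: [-0.2, 3.2, 7.4]
finger_gap: 0.58
gripper_force: 39.9
```

```bash
python3 -m creep '[{"slide":[-1.3,0,-1.5],"angular":[0,0,0],"claw":-1},{"slide":[-1.3,0,-1.5],"angular":[0,0,0],"claw":-1},{"slide":[-1.3,0,-1.5],"angular":[0,0,0],"claw":-1},{"slide":[-1.3,0,-1.5],"angular":[0,0,0],"claw":-1},{"slide":[-1.3,0,-1.5],"angular":[0,0,0],"claw":-1},{"slide":[0,0,0],"angular":[0,0.1,0],"claw":-1},{"slide":[0,0,0],"angular":[0,0.1,0],"claw":-1},{"slide":[0,0,0],"angular":[0,0.1,0],"claw":-1},{"slide":[0,0,0],"angular":[0,0.1,0],"claw":-1},{"slide":[0,0,0],"angular":[0,0.1,0],"claw":-1}]'
python3 -m creep '[{"slide":[0,0,0],"angular":[0,0.1,0],"claw":-1},{"slide":[0,0,0],"angular":[0,0.1,0],"claw":-1},{"slide":[0,0,0],"angular":[0,0.1,0],"claw":-1},{"slide":[0,0,0],"angular":[0,0.1,0],"claw":-1},{"slide":[0,0,0],"angular":[0,0.1,0],"claw":-1},{"slide":[0,0,0],"angular":[0,0.1,0],"claw":-1},{"slide":[0,0,0],"angular":[0,0.1,0],"claw":-1},{"slide":[0,0,0],"angular":[0,0.1,0],"claw":-1},{"slide":[0,0,0],"angular":[0,0.1,0],"claw":-1},{"slide":[0,0,0],"angular":[0,0.1,0],"claw":-1}]'
python3 -m creep '[{"slide":[0,0,0],"angular":[0,0.071,0],"claw":-1},{"slide":[0,0,0],"angular":[0,0,0],"claw":-1},{"slide":[0,0,0],"angular":[0,0,0],"claw":-1}]'
python3 - <<'E'
from h import *
y=1.46; i=viewer.snapshot('side')
cv2.imwrite('pics/s2.png',cv2.resize(i[100:310,180:460],None,fx=2.5,fy=2.5)); print(manip.sense()['q'].round(2))
plan(([.526,0,.10],Rt(y,.871),0),([.526,0,.034],Rt(y,.871),0))
E
```

```text
t: 6.03
tcp_pos: [0.525, -0.012, 0.1379]
tool_rot: [0.743, 0.662, -0.07, 0.068]
force: [-0.1, -0.2, -1.4]
finger_gap: 0.582
gripper_force: 39.4
t: 6.87
tcp_pos: [0.5251, -0.0134, 0.1374]
tool_rot: [0.686, 0.614, 0.294, -0.257]
force: [0.3, -0.0, -1.8]
finger_gap: 0.583
gripper_force: 39.4
t: 7.12
tcp_pos: [0.5244, -0.0134, 0.136]
tool_rot: [0.677, 0.604, 0.316, -0.279]
force: [-0.5, 1.1, -1.0]
finger_gap: 0.586
gripper_force: 39.4
[-0.65  0.74  1.76  0.76  1.28 -1.  ]
turn [0.006 0.002 0.001] slide cm [-1.97  0.03  5.54] to [0.528 0.017 0.086]
turn [0. 0. 0.] slide cm [-5.05  0.    4.25] to [0.528 0.017 0.02 ]
```

View pics/s2.png

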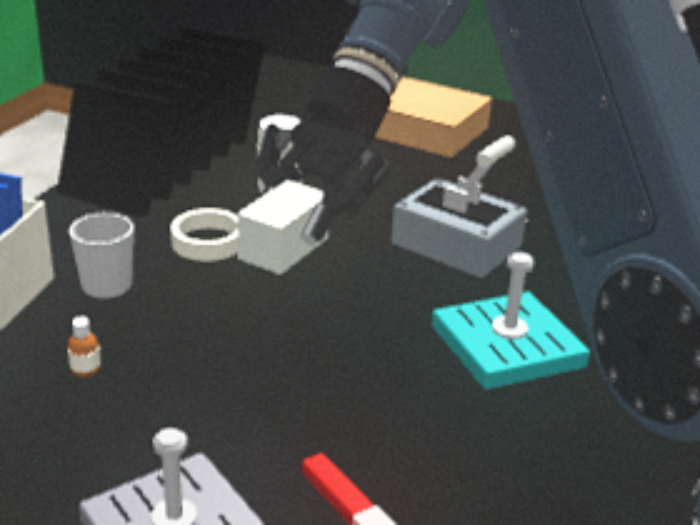

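The side view shows the pot held level, floor toward the camera at about (275,240), with the wrist on the -y side. I lower it to the table next.

```bash
python3 -m creep '[{"slide":[-1.1,0,1.6],"angular":[0,0,0],"claw":-1},{"slide":[-1.1,0,1.6],"angular":[0,0,0],"claw":-1},{"slide":[-1.1,0,1.6],"angular":[0,0,0],"claw":-1},{"slide":[-1.1,0,1.6],"angular":[0,0,0],"claw":-1},{"slide":[-1.1,0,1.4],"angular":[0,0,0],"claw":-1},{"slide":[-0.8,0,1],"angular":[0,0,0],"claw":-1},{"slide":[-0.4,0,0.5],"angular":[0,0,0],"claw":-1},{"slide":[0,0,0],"angular":[0,0,0],"claw":-1},{"slide":[0,0,0],"angular":[0,0,0],"claw":-1}]'
python3 -m creep '[{"slide":[-0.15,0,0.13],"angular":[0,0,0],"claw":-1},{"slide":[0,0,0],"angular":[0,0,0],"claw":-1},{"slide":[0,0,0],"angular":[0,0,0],"claw":-1}]'
```

```text
t: 7.92
tcp_pos: [0.5282, 0.015, 0.0258]
tool_rot: [0.676, 0.604, 0.316, -0.279]
force: [0.4, -0.5, -0.9]
finger_gap: 0.584
gripper_force: 39.4
t: 8.17
tcp_pos: [0.5283, 0.0144, 0.0238]
tool_rot: [0.677, 0.604, 0.316, -0.279]
force: [-0.4, 0.7, -1.7]
finger_gap: 0.579
gripper_force: 39.4
```

```bash
python3 -m creep '[{"slide":[-0.15,0,0.13],"angular":[0,0,0],"claw":-1},{"slide":[-0.15,0,0.13],"angular":[0,0,0],"claw":-1},{"slide":[-0.07,0,0.06],"angular":[0,0,0],"claw":-1},{"slide":[0,0,0],"angular":[0,0,0],"claw":-1}]'
python3 -m creep '[{"slide":[-0.08,0,0.06],"angular":[0,0,0],"claw":-1},{"slide":[0,0,0],"angular":[0,0,0],"claw":-1},{"slide":[0,0,0],"angular":[0,0,0],"claw":-1}]'
python3 -m creep '[{"slide":[-0.08,0,0.06],"angular":[0,0,0],"claw":-1},{"slide":[0,0,0],"angular":[0,0,0],"claw":-1},{"slide":[0,0,0],"angular":[0,0,0],"claw":-1}]'
```

```text
t: 8.5
tcp_pos: [0.5279, 0.0148, 0.0181]
tool_rot: [0.677, 0.603, 0.316, -0.279]
force: [-0.6, -0.7, -0.6]
finger_gap: 0.583
gripper_force: 39.4
t: 8.75
tcp_pos: [0.5279, 0.0148, 0.0173]
tool_rot: [0.677, 0.604, 0.316, -0.279]
force: [0.7, 0.1, -1.2]
finger_gap: 0.58
gripper_force: 39.4
t: 9.0
tcp_pos: [0.5279, 0.0147, 0.0163]
tool_rot: [0.677, 0.604, 0.316, -0.279]
force: [0.2, -0.7, -0.9]
finger_gap: 0.584
gripper_force: 39.4
```

```bash
python3 -m creep '[{"slide":[-0.08,0,0.06],"angular":[0,0,0],"claw":-1},{"slide":[0,0,0],"angular":[0,0,0],"claw":-1},{"slide":[0,0,0],"angular":[0,0,0],"claw":0.5},{"slide":[0,0,0],"angular":[0,0,0],"claw":1},{"slide":[0,0,0],"angular":[0,0,0],"claw":1},{"slide":[0,0,0],"angular":[0,0,0],"claw":1},{"slide":[0,0,0],"angular":[0,0,0],"claw":1},{"slide":[0,0,0],"angular":[0,0,0],"claw":1},{"slide":[0,0,0],"angular":[0,0,0],"claw":1}]'
python3 -m creep '[{"slide":[0,0,-1],"angular":[0,0,0],"claw":1},{"slide":[0,0,-2],"angular":[0,0,0],"claw":1},{"slide":[0,0,-3],"angular":[0,0,0],"claw":1},{"slide":[0,0,-3],"angular":[0,0,0],"claw":1},{"slide":[0,0,-3],"angular":[0,0,0],"claw":1},{"slide":[0,0,0],"angular":[0,0,0],"claw":1},{"slide":[0,0,0],"angular":[0,0,0],"claw":1}]'
python3 - <<'E'
from h import *
i=viewer.snapshot('wrist');s=manip.sense(); cv2.imwrite('pics/w2.png',i); j=viewer.snapshot('side'); cv2.imwrite('pics/s3.png',j); 
cv2.imwrite('pics/c3.png',np.hstack([cv2.resize(i,None,fx=1,fy=1)[:,80:480],cv2.resize(j[150:290,220:350],(390,420))]))
print(s)
E
```

```text
t: 9.75
tcp_pos: [0.5279, 0.0147, 0.0154]
tool_rot: [0.677, 0.604, 0.316, -0.279]
force: [-0.1, -0.4, 0.7]
finger_gap: 1.001
gripper_force: 0.0
t: 10.33
tcp_pos: [0.5177, -0.0786, 0.0936]
tool_rot: [0.677, 0.604, 0.317, -0.277]
force: [-0.2, 0.6, -0.0]
finger_gap: 1.0
gripper_force: 0.0
{'t': 10.3833, 'q': array([-0.74700294,  0.83068584,  1.70206167,  0.69911083,  1.29538018,
       -1.0741477 ]), 'qd': array([0.02493819, 0.02399569, 0.02703484, 0.00129304, 0.00071075,
       0.00139023]), 'tau': array([-8.61513969e-01, -4.53208888e+01, -6.48294970e+00,  1.26330122e+00,
        2.30329134e+00,  4.20810436e-03]), 'tcp_pos': array([ 0.51684626, -0.07690306,  0.09298264]), 'tool_rot': array([ 0.67680961,  0.60340562,  0.31629513, -0.27890465]), 'force': array([ 0.00285435,  0.29978031, -0.05510927]), 'ft_torque': array([-0.3647067 ,  0.04183052, -0.02202453]), 'gripper_force': 0.0, 'finger_gap': 0.995933299504758}
```

View pics/c3.png

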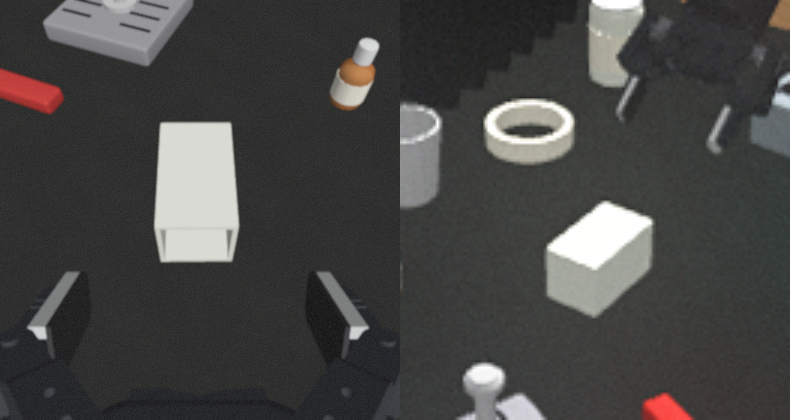

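The pot lies on its side with its mouth toward -y. Its top-face corners in the wrist picture are at about (240,122), (312,122), (319,225) and (235,226). I locate them and plan the regrasp.

Run:
```python
from h import *
s=manip.sense(); C=cam('wrist',s)
P=np.array([onz(C,u,.05) for u in [(240,122),(312,122),(319,225),(235,226)]]); print(P.round(4))
print([np.linalg.norm(P[i]-P[i-1]).round(4) for i in range(4)])
d=P[0]+P[1]-P[2]-P[3]; yaw=np.arctan2(d[1],d[0]); ex=np.array([np.cos(yaw),np.sin(yaw),0]); fl=(P[0]+P[1])/2; c=P.mean(0)
print('yaw',yaw,'floor end',fl, 'centre',c)
S=cam('side'); print('side check floor top corners', proj(S,P[:2]), 'crop', (proj(S,P)-[220,150])*3+[400,0])
c[2]=0; g=c+ex*(.0425-.030)+[0,0,.030]; print('g',g)
plan((g+[0,0,.13],Rt(1.46,.871),0),(g,Rt(yaw,-.7),.10),(g,Rt(yaw,-.7),0))
```

```text
[[ 0.5043  0.0603  0.05  ]
 [ 0.556   0.0544  0.05  ]
 [ 0.5462 -0.0301  0.05  ]
 [ 0.4961 -0.025   0.05  ]]
[np.float64(0.0857), np.float64(0.052), np.float64(0.0851), np.float64(0.0503)]
yaw 1.4648151891891925 floor end [0.53016059 0.0573643  0.05      ] centre [0.5256442  0.01490887 0.05      ]
side check floor top corners [[285.21918324 240.84190886]
 [268.04751937 233.58692563]] crop [[595.65754971 272.52572657]
 [544.1425581  250.76077688]
 [603.65104044 205.04212243]
 [652.46746704 223.46395694]]
g [0.52696648 0.02733874 0.03      ]
turn [ 0.005 -0.001 -0.001] slide cm [11.84 -0.09  5.79] to [0.529 0.044 0.146]
turn [ 0.    -1.571 -0.005] slide cm [ 6.17 -0.01  2.14] to [0.532 0.077 0.09 ]
turn [0. 0. 0.] slide cm [ 0.  0. 10.] to [0.525 0.013 0.013]
```

```bash
python3 -m creep '[{"slide":[3,0,1.5],"angular":[0,0,0],"claw":1},{"slide":[3,0,1.5],"angular":[0,0,0],"claw":1},{"slide":[3,0,1.5],"angular":[0,0,0],"claw":1},{"slide":[2.8,0,1.3],"angular":[0,0,0],"claw":1},{"slide":[0,0,0],"angular":[0,-0.1,0],"claw":1},{"slide":[0,0,0],"angular":[0,-0.1,0],"claw":1},{"slide":[0,0,0],"angular":[0,-0.1,0],"claw":1},{"slide":[0,0,0],"angular":[0,-0.1,0],"claw":1},{"slide":[0,0,0],"angular":[0,-0.1,0],"claw":1},{"slide":[0,0,0],"angular":[0,-0.1,0],"claw":1}]'
python3 -m creep '[{"slide":[0,0,0],"angular":[0,-0.1,0],"claw":1},{"slide":[0,0,0],"angular":[0,-0.1,0],"claw":1},{"slide":[0,0,0],"angular":[0,-0.1,0],"claw":1},{"slide":[0,0,0],"angular":[0,-0.1,0],"claw":1},{"slide":[0,0,0],"angular":[0,-0.1,0],"claw":1},{"slide":[0,0,0],"angular":[0,-0.1,0],"claw":1},{"slide":[0,0,0],"angular":[0,-0.1,0],"claw":1},{"slide":[0,0,0],"angular":[0,-0.1,0],"claw":1},{"slide":[0,0,0],"angular":[0,-0.1,0],"claw":1},{"slide":[0,0,0],"angular":[0,-0.071,0],"claw":1}]'
python3 -m creep '[{"slide":[2,0,0.7],"angular":[0,0,0],"claw":1},{"slide":[2,0,0.7],"angular":[0,0,0],"claw":1},{"slide":[2.1,0,0.7],"angular":[0,0,0],"claw":1},{"slide":[0,0,0],"angular":[0,0,0],"claw":1},{"slide":[0,0,0],"angular":[0,0,0],"claw":1},{"slide":[0,0,0],"angular":[0,0,0],"claw":1}]'
python3 - <<'E'
from h import *
plan(([.527,.0273,.03],Rt(1.465,-.7),.10),([.527,.0273,.03],Rt(1.465,-.7),0))
E
```

```text
t: 11.27
tcp_pos: [0.5294, 0.0445, 0.145]
tool_rot: [0.74, 0.66, 0.1, -0.088]
force: [0.5, 0.2, -0.1]
finger_gap: 0.996
gripper_force: 0.0
t: 12.1
tcp_pos: [0.5292, 0.045, 0.144]
tool_rot: [0.7, 0.625, -0.257, 0.23]
force: [0.1, 0.6, -0.2]
finger_gap: 1.0
gripper_force: 0.0
t: 12.6
tcp_pos: [0.534, 0.0759, 0.0903]
tool_rot: [0.701, 0.625, -0.256, 0.229]
force: [-0.2, 0.7, -0.1]
finger_gap: 1.002
gripper_force: 0.0
turn [-0.004  0.001 -0.008] slide cm [ 0.13 -0.18 -0.03] to [0.532 0.077 0.09 ]
turn [0. 0. 0.] slide cm [ 0. -0. 10.] to [0.526 0.013 0.013]
```

```bash
python3 -m creep '[{"slide":[0.1,-0.18,2],"angular":[0,0,0],"claw":1},{"slide":[0,0,2],"angular":[0,0,0],"claw":1},{"slide":[0,0,2],"angular":[0,0,0],"claw":1},{"slide":[0,0,2],"angular":[0,0,0],"claw":1},{"slide":[0,0,1.7],"angular":[0,0,0],"claw":1},{"slide":[0,0,0],"angular":[0,0,0],"claw":1},{"slide":[0,0,0],"angular":[0,0,0],"claw":1}]'
python3 -m creep '[{"slide":[0,0,0],"angular":[0,0,0],"claw":0.2},{"slide":[0,0,0],"angular":[0,0,0],"claw":-1},{"slide":[0,0,0],"angular":[0,0,0],"claw":-1},{"slide":[0,0,0],"angular":[0,0,0],"claw":-1},{"slide":[0,0,0],"angular":[0,0,0],"claw":-1},{"slide":[0,0,0],"angular":[0,0,0],"claw":-1},{"slide":[0,0,0],"angular":[0,0,0],"claw":-1},{"slide":[0,0,0],"angular":[0,0,0],"claw":-1},{"slide":[0,0,0],"angular":[0,0,0],"claw":-1}]' 40
python3 -c "
from h import *
plan(([.527,.0273,.03],Rt(1.465,-.7),0))"
```

```text
t: 13.18
tcp_pos: [0.526, 0.0139, 0.0161]
tool_rot: [0.702, 0.624, -0.255, 0.229]
force: [0.7, 0.0, 0.5]
finger_gap: 0.997
gripper_force: 0.0
t: 13.93
tcp_pos: [0.527, 0.0155, 0.0166]
tool_rot: [0.702, 0.624, -0.254, 0.23]
force: [0.4, 4.2, 6.5]
finger_gap: 0.582
gripper_force: 42.0
turn [-0.001  0.    -0.01 ] slide cm [ 0.04 -0.13  0.42] to [0.526 0.013 0.013]
```

```bash
python3 - <<'E'
from h import *
s=manip.sense(); Rm=R.from_quat(s['tool_rot']).as_matrix(); ex=np.array([np.cos(1.465),np.sin(1.465),0])
o=np.array([.5256,.0149,.025])+.0425*ex
np.savez('pot_in_tool.npz',o=Rm.T@(o-s['tcp_pos']),z=Rm.T@-ex); print(np.load('pot_in_tool.npz')['o'],Rm.T@-ex)
E
python3 -m creep '[{"slide":[-1.3,0,-1.5],"angular":[0,0,0],"claw":-1},{"slide":[-2,0,-2.4],"angular":[0,0,0],"claw":-1},{"slide":[-2,0,-2.4],"angular":[0,0,0],"claw":-1},{"slide":[-2,0,-2.4],"angular":[0,0,0],"claw":-1},{"slide":[-2,0,-2.4],"angular":[0,0,0],"claw":-1},{"slide":[-2,0,-2.4],"angular":[0,0,0],"claw":-1},{"slide":[0,0,0],"angular":[0,0.1,0],"claw":-1},{"slide":[0,0,0],"angular":[0,0.1,0],"claw":-1},{"slide":[0,0,0],"angular":[0,0.1,0],"claw":-1},{"slide":[0,0,0],"angular":[0,0.1,0],"claw":-1}]'
python3 -m creep '[{"slide":[0,0,0],"angular":[0,0.1,0],"claw":-1},{"slide":[0,0,0],"angular":[0,0.1,0],"claw":-1},{"slide":[0,0,0],"angular":[0,0.1,0],"claw":-1},{"slide":[0,0,0],"angular":[0,0.1,0],"claw":-1},{"slide":[0,0,0],"angular":[0,0.1,0],"claw":-1},{"slide":[0,0,0],"angular":[0,0.1,0],"claw":-1},{"slide":[0,0,0],"angular":[0,0.1,0],"claw":-1},{"slide":[0,0,0],"angular":[0,0.1,0],"claw":-1},{"slide":[0,0,0],"angular":[0,0.1,0],"claw":-1},{"slide":[0,0,0],"angular":[0,0.1,0],"claw":-1}]'
python3 -m creep '[{"slide":[0,0,0],"angular":[0,0.1,0],"claw":-1},{"slide":[0,0,0],"angular":[0,0.071,0],"claw":-1},{"slide":[0,0,0],"angular":[0,0,0],"claw":-1},{"slide":[0,0,0],"angular":[0,0,0],"claw":-1}]'
cat >> h.py <<'E'
def potplan(target,d=None):
    d=np.load('pot_in_tool.npz'); s=manip.sense(); r=R.from_quat(s['tool_rot']); o=s['tcp_pos']+r.apply(d['o']); z=r.apply(d['z'])
    w=np.cross(z,[0,0,-1]); print('pot origin',o.round(4),'axis',z.round(3),'fix turn tool',r.inv().apply(w).round(3),'slide cm',(r.inv().apply(np.array(target)-o)*100).round(2),'q',s['q'].round(2))
E
python3 -c "
from h import *
potplan([.474,.259,.225]); cv2.imwrite('pics/s4.png',viewer.snapshot('side'))"
```

```text
[ 0.0265146  -0.00167463 -0.03335627] [-0.76465808  0.00864082  0.64437827]
t: 14.77
tcp_pos: [0.5256, 0.0164, 0.1921]
tool_rot: [0.738, 0.658, -0.108, 0.1]
force: [0.7, 0.3, -1.7]
finger_gap: 0.58
gripper_force: 41.6
t: 15.6
tcp_pos: [0.5257, 0.0151, 0.192]
tool_rot: [0.7, 0.625, 0.259, -0.227]
force: [-0.4, 0.2, -0.9]
finger_gap: 0.579
gripper_force: 41.6
t: 15.93
tcp_pos: [0.5253, 0.015, 0.1906]
tool_rot: [0.677, 0.603, 0.315, -0.279]
force: [-0.4, 0.4, -0.5]
finger_gap: 0.58
gripper_force: 41.6
pot origin [0.5226 0.0069 0.2323] axis [ 0.01  -0.002 -1.   ] fix turn tool [0.007 0.    0.008] slide cm [15.23 -7.76 19.17] q [-0.61  0.63  1.76  0.77  1.34 -0.91]
```

```bash
python3 -m creep '[{"slide":[1.7,-0.86,2.13],"angular":[0,0,0],"claw":-1},{"slide":[1.7,-0.86,2.13],"angular":[0,0,0],"claw":-1},{"slide":[1.7,-0.86,2.13],"angular":[0,0,0],"claw":-1},{"slide":[1.7,-0.86,2.13],"angular":[0,0,0],"claw":-1},{"slide":[1.7,-0.86,2.13],"angular":[0,0,0],"claw":-1},{"slide":[1.7,-0.86,2.13],"angular":[0,0,0],"claw":-1},{"slide":[1.7,-0.86,2.13],"angular":[0,0,0],"claw":-1},{"slide":[1.7,-0.86,2.13],"angular":[0,0,0],"claw":-1},{"slide":[1.7,-0.86,2.13],"angular":[0,0,0],"claw":-1}]'
python3 -m creep '[{"slide":[0,0,0],"angular":[0,0,0],"claw":-1},{"slide":[0,0,0],"angular":[0,0,0],"claw":-1},{"slide":[0,0,0],"angular":[0,0,0],"claw":-1}]'
python3 - <<'E'
from h import *
potplan([.474,.259,.225])
d=np.load('pot_in_tool.npz'); s=manip.sense(); r=R.from_quat(s['tool_rot']); o=s['tcp_pos']+r.apply(d['o'])
ez=R.from_euler('z',1.465-np.pi/2).as_matrix()
out=[]
for n,x0,y0 in (('side',180,130),('top',120,160)):
    i=viewer.snapshot(n); cv2.imwrite(f'pics/{n}5.png',i); C=cam(n)
    k=3; c=cv2.resize(i[y0:y0+200,x0:x0+133],None,fx=k,fy=k,interpolation=cv2.INTER_CUBIC)
    for z in (0,-.085):
        q=proj(C,[o+ez@[a,b,z] for a,b in((.025,.025),(.025,-.025),(-.025,-.025),(-.025,.025))])
        for p in q: cv2.circle(c,(int((p[0]-x0)*k),int((p[1]-y0)*k)),3,(0,0,255),-1)
    th=np.linspace(0,6.28,25)
    for p in proj(C,np.c_[.474+.013*np.cos(th),.259+.013*np.sin(th),0*th+.11]): cv2.circle(c,(int((p[0]-x0)*k),int((p[1]-y0)*k)),1,(0,255,0),-1)
    out.append(c)
cv2.imwrite('pics/c5.png',np.hstack(out))
E
```

```text
t: 16.73
tcp_pos: [0.476, 0.2702, 0.1857]
tool_rot: [0.676, 0.605, 0.316, -0.278]
force: [0.4, -0.0, -0.4]
finger_gap: 0.584
gripper_force: 41.7
t: 16.98
tcp_pos: [0.4769, 0.2685, 0.1854]
tool_rot: [0.676, 0.605, 0.316, -0.278]
force: [0.2, -0.4, 0.1]
finger_gap: 0.585
gripper_force: 41.8
pot origin [0.4741 0.2604 0.2271] axis [ 0.015 -0.002 -1.   ] fix turn tool [0.01  0.001 0.012] slide cm [-0.25  0.01  0.03] q [-0.15  0.58  1.99  1.12  1.02 -0.88]
```

View pics/c5.png

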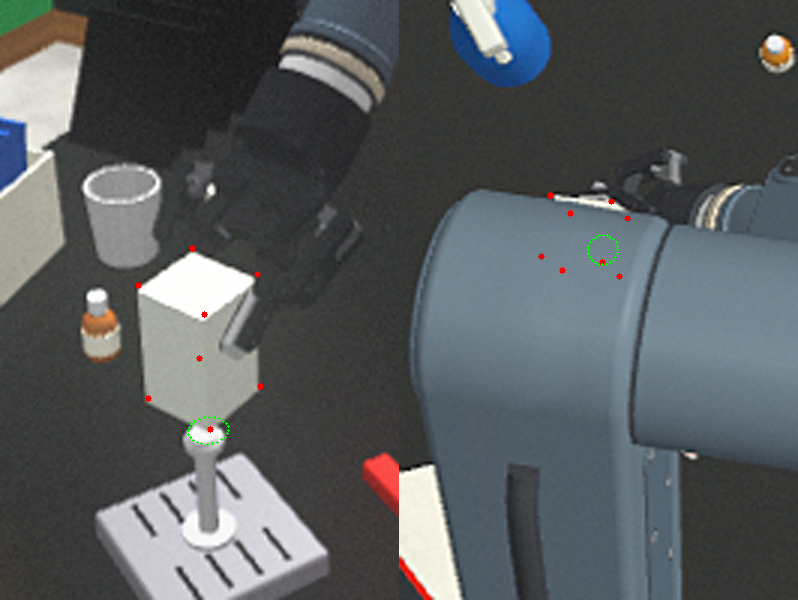

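The model corners match the pot within about 2 px. The cap's drawn ring is offset by the same small amount, so the pot is centred over the post. I lower it.

```bash
python3 -m creep '[{"slide":[-0.1,0,-0.1],"angular":[0.01,0,0.01],"claw":-1},{"slide":[-1.15,0,0.97],"angular":[0,0,0],"claw":-1},{"slide":[-1.15,0,0.97],"angular":[0,0,0],"claw":-1},{"slide":[-1.15,0,0.97],"angular":[0,0,0],"claw":-1},{"slide":[-1.15,0,0.97],"angular":[0,0,0],"claw":-1},{"slide":[0,0,0],"angular":[0,0,0],"claw":-1}]'
python3 -m creep '[{"slide":[-1.15,0,0.97],"angular":[0,0,0],"claw":-1},{"slide":[-1.15,0,0.97],"angular":[0,0,0],"claw":-1},{"slide":[-1.15,0,0.97],"angular":[0,0,0],"claw":-1},{"slide":[0,0,0],"angular":[0,0,0],"claw":-1},{"slide":[0,0,0],"angular":[0,0,0],"claw":-1}]'
python3 -c "
from h import *
potplan([.474,.259,.113])"
```

```text
t: 17.58
tcp_pos: [0.4764, 0.2654, 0.1222]
tool_rot: [0.68, 0.601, 0.311, -0.285]
force: [-1.3, -0.0, -1.4]
finger_gap: 0.579
gripper_force: 41.9
t: 18.0
tcp_pos: [0.4762, 0.2663, 0.0795]
tool_rot: [0.679, 0.601, 0.312, -0.285]
force: [0.2, 0.1, -0.9]
finger_gap: 0.581
gripper_force: 41.9
pot origin [0.474  0.2581 0.1213] axis [-0.003  0.002 -1.   ] fix turn tool [-0.002 -0.001 -0.002] slide cm [-0.57 -0.01  0.6 ] q [-0.16  0.81  2.01  1.27  0.93 -1.16]
```

```bash
python3 -m creep '[{"slide":[-0.3,0,0.26],"angular":[0,0,0],"claw":-1},{"slide":[0,0,0],"angular":[0,0,0],"claw":-1},{"slide":[0,0,0],"angular":[0,0,0],"claw":-1}]'
python3 -m creep '[{"slide":[-0.15,0,0.13],"angular":[0,0,0],"claw":-1},{"slide":[0,0,0],"angular":[0,0,0],"claw":-1},{"slide":[0,0,0],"angular":[0,0,0],"claw":-1}]'
```

```text
t: 18.25
tcp_pos: [0.476, 0.2668, 0.076]
tool_rot: [0.678, 0.602, 0.312, -0.284]
force: [0.9, 0.2, -0.9]
finger_gap: 0.577
gripper_force: 41.9
t: 18.5
tcp_pos: [0.4761, 0.2673, 0.0753]
tool_rot: [0.677, 0.601, 0.314, -0.285]
force: [0.2, -2.3, 5.6]
finger_gap: 0.584
gripper_force: 42.8
```

```bash
python3 -m creep '[{"slide":[-0.08,0,0.06],"angular":[0,0,0],"claw":-1},{"slide":[0,0,0],"angular":[0,0,0],"claw":-1},{"slide":[0,0,0],"angular":[0,0,0],"claw":-1}]'
```

```text
t: 18.75
tcp_pos: [0.4762, 0.2674, 0.0752]
tool_rot: [0.677, 0.601, 0.314, -0.285]
force: [-1.1, -5.4, 11.8]
finger_gap: 0.58
gripper_force: 43.4
```

Contact came at the height expected for the cap. I relieve the press, open, and back out.

```bash
python3 -m creep '[{"slide":[0.14,0,-0.12],"angular":[0,0,0],"claw":-1},{"slide":[0,0,0],"angular":[0,0,0],"claw":0.25},{"slide":[0,0,0],"angular":[0,0,0],"claw":0.4},{"slide":[0,0,0],"angular":[0,0,0],"claw":1},{"slide":[0,0,0],"angular":[0,0,0],"claw":1},{"slide":[0,0,0],"angular":[0,0,0],"claw":1},{"slide":[0,0,0],"angular":[0,0,0],"claw":1},{"slide":[0,0,0],"angular":[0,0,0],"claw":1},{"slide":[0,0,0],"angular":[0,0,0],"claw":1}]'
python3 -m creep '[{"slide":[0,0,-1],"angular":[0,0,0],"claw":1},{"slide":[0,0,-1],"angular":[0,0,0],"claw":1},{"slide":[0,0,-2],"angular":[0,0,0],"claw":1},{"slide":[0,0,-3],"angular":[0,0,0],"claw":1},{"slide":[0,0,-3],"angular":[0,0,0],"claw":1},{"slide":[0,0,-3],"angular":[0,0,0],"claw":1},{"slide":[0,0,0],"angular":[0,0,0],"claw":1},{"slide":[0,0,0],"angular":[0,0,0],"claw":1}]'
python3 - <<'E'
from h import *
s=manip.sense(); i=viewer.snapshot('wrist'); j=viewer.snapshot('side'); cv2.imwrite('pics/w6.png',i); cv2.imwrite('pics/s6.png',j)
C=cam('side'); ez=R.from_euler('z',1.465-np.pi/2).as_matrix()
print(proj(C,[np.array([.474,.259,z])+ez@[a,b,0] for z in(.113,.028) for a,b in((.025,.025),(.025,-.025),(-.025,-.025),(-.025,.025))]).round(1))
cv2.imwrite('pics/c6.png',np.hstack([i[:,80:480],cv2.resize(j[200:350,185:325],(392,420))])); print(s['q'],s['tcp_pos'])
E
```

```text
t: 19.5
tcp_pos: [0.4756, 0.2668, 0.0741]
tool_rot: [0.678, 0.602, 0.312, -0.284]
force: [-0.6, 0.1, 0.6]
finger_gap: 0.995
gripper_force: 0.0
t: 20.17
tcp_pos: [0.4662, 0.1661, 0.159]
tool_rot: [0.679, 0.601, 0.313, -0.282]
force: [0.4, 0.6, -0.2]
finger_gap: 1.0
gripper_force: 0.0
[[230.9 274.4]
 [247.6 260.8]
 [267.5 270.2]
 [251.3 284.7]
 [233.8 306.5]
 [249.4 292.3]
 [268.4 302.2]
 [253.1 317.2]]
[-0.38583413  0.62968282  2.01976819  0.98612301  1.08081378 -1.0200712 ] [0.46619653 0.16606909 0.15896942]
```

View pics/c6.png

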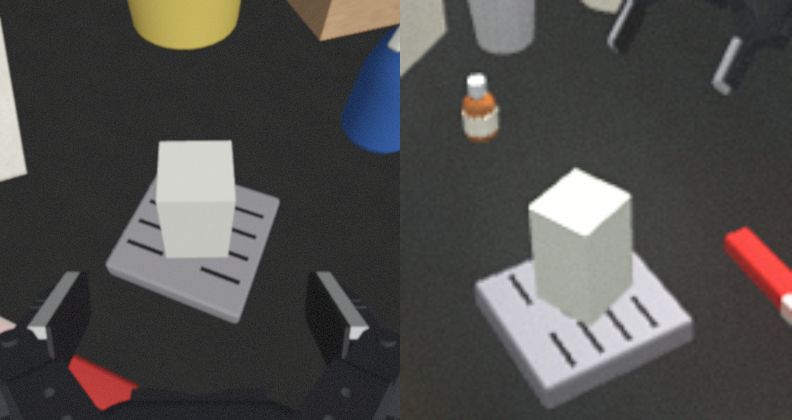

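The pot hangs straight and centred. Its side-view top corner at about (231,274) matches the prediction (230.9,274.4). Next comes the lever: untilt, shut the fingers, and push the grip from its -x side.

```bash
python3 -m creep '[{"slide":[0,0,-2],"angular":[0,0,0],"claw":1},{"slide":[0,0,-2],"angular":[0,0,0],"claw":1},{"slide":[0,0,-2],"angular":[0,0,0],"claw":1},{"slide":[0,0,0],"angular":[0,-0.11,0],"claw":-1},{"slide":[0,0,0],"angular":[0,-0.11,0],"claw":-1},{"slide":[0,0,0],"angular":[0,-0.11,0],"claw":-1},{"slide":[0,0,0],"angular":[0,-0.11,0],"claw":-1},{"slide":[0,0,0],"angular":[0,-0.11,0],"claw":-1},{"slide":[0,0,0],"angular":[0,-0.11,0],"claw":-1},{"slide":[0,0,0],"angular":[0,-0.11,0],"claw":-1}]'
python3 -m creep '[{"slide":[0,0,-2],"angular":[0,-0.1,0],"claw":-1},{"slide":[0,0,-2],"angular":[0,0,0.09],"claw":-1},{"slide":[0,0,-1],"angular":[0,0,0],"claw":-1},{"slide":[0,0,0],"angular":[0,0,0],"claw":-1},{"slide":[0,0,0],"angular":[0,0,0],"claw":-1}]'
python3 - <<'E'
from h import *
b=-.2; bx=np.array([np.cos(b),np.sin(b),0]); h=np.array([.4338,-.3107,0]); r=Rt(1.371,0)
plan((h-.09*bx+[0,0,.25+.022],r,0),(h-.09*bx+[0,0,.124+.022],r,0)); print(r.as_matrix()[:,1])
E
```

```text
t: 21.1
tcp_pos: [0.4595, 0.1233, 0.1963]
tool_rot: [0.745, 0.665, 0.032, -0.036]
force: [0.2, 0.6, -0.7]
finger_gap: 0.011
gripper_force: 0.0
t: 21.52
tcp_pos: [0.4597, 0.1211, 0.2456]
tool_rot: [0.775, 0.632, -0.004, -0.005]
force: [-0.6, -0.1, -0.3]
finger_gap: 0.005
gripper_force: 0.0
turn [-0.012 -0.    -0.002] slide cm [-42.84  -2.97  -0.44] to [ 0.346 -0.293  0.25 ]
turn [0. 0. 0.] slide cm [ 0.   0.  12.6] to [ 0.346 -0.293  0.124]
[ 0.98010702 -0.19846971  0.        ]
```

```bash
python3 -m creep '[{"slide":[-3.6,-0.25,0],"angular":[-0.012,0,0],"claw":-1},{"slide":[-3.6,-0.25,0],"angular":[0,0,0],"claw":-1},{"slide":[-3.6,-0.25,0],"angular":[0,0,0],"claw":-1},{"slide":[-3.6,-0.25,0],"angular":[0,0,0],"claw":-1},{"slide":[-3.6,-0.25,0],"angular":[0,0,0],"claw":-1},{"slide":[-3.6,-0.25,0],"angular":[0,0,0],"claw":-1},{"slide":[-3.6,-0.25,0],"angular":[0,0,0],"claw":-1},{"slide":[-3.6,-0.25,0],"angular":[0,0,0],"claw":-1},{"slide":[-3.6,-0.25,0],"angular":[0,0,0],"claw":-1},{"slide":[-3.6,-0.25,0],"angular":[0,0,0],"claw":-1}]'
python3 -m creep '[{"slide":[-3.6,-0.25,0],"angular":[0,0,0],"claw":-1},{"slide":[-3.2,-0.22,0],"angular":[0,0,0],"claw":-1},{"slide":[0,0,0],"angular":[0,0,0],"claw":-1},{"slide":[0,0,0],"angular":[0,0,0],"claw":-1}]'
python3 - <<'E'
from h import *
b=-.2; bx=np.array([np.cos(b),np.sin(b),0]); h=np.array([.4338,-.3107,0]); r=Rt(1.371,0)
plan((h-.09*bx+[0,0,.124+.022],r,0),(h+[0,0,.124+.022],r,0))
E
```

```text
t: 22.35
tcp_pos: [0.3612, -0.2279, 0.2447]
tool_rot: [0.776, 0.631, 0.001, -0.001]
force: [0.7, 0.3, 0.2]
finger_gap: -0.001
gripper_force: 0.0
t: 22.68
tcp_pos: [0.3434, -0.2935, 0.2446]
tool_rot: [0.777, 0.63, 0.001, -0.001]
force: [-0.2, 0.5, -1.0]
finger_gap: -0.002
gripper_force: 0.0
turn [-0.001 -0.003 -0.008] slide cm [ 0.11  0.2  12.06] to [ 0.346 -0.293  0.124]
turn [0. 0. 0.] slide cm [-0.  9.  0.] to [ 0.434 -0.311  0.124]
```

```bash
python3 -m creep '[{"slide":[0,0,2.4],"angular":[0,0,0],"claw":-1},{"slide":[0,0,2.4],"angular":[0,0,0],"claw":-1},{"slide":[0,0,2.4],"angular":[0,0,0],"claw":-1},{"slide":[0,0,2.4],"angular":[0,0,0],"claw":-1},{"slide":[0,0,2.4],"angular":[0,0,0],"claw":-1},{"slide":[0,0,0],"angular":[0,0,0],"claw":-1},{"slide":[0,0,0],"angular":[0,0,0],"claw":-1}]'
python3 -m creep '[{"slide":[0,1,0],"angular":[0,0,0],"claw":-1},{"slide":[0,1,0],"angular":[0,0,0],"claw":-1},{"slide":[0,1,0],"angular":[0,0,0],"claw":-1},{"slide":[0,1,0],"angular":[0,0,0],"claw":-1},{"slide":[0,1,0],"angular":[0,0,0],"claw":-1}]'
python3 -m creep '[{"slide":[0,1,0],"angular":[0,0,0],"claw":-1},{"slide":[0,1,0],"angular":[0,0,0],"claw":-1},{"slide":[0,1,0],"angular":[0,0,0],"claw":-1},{"slide":[0,1,0],"angular":[0,0,0],"claw":-1},{"slide":[0,0.2,0],"angular":[0,0,0],"claw":-1},{"slide":[0,0,0],"angular":[0,0,0],"claw":-1},{"slide":[0,0,0],"angular":[0,0,0],"claw":-1},{"slide":[0,0,0],"angular":[0,0,0],"claw":-1}]'
python3 -m creep '[{"slide":[0,-1,0],"angular":[0,0,0],"claw":-1},{"slide":[0,-2,0],"angular":[0,0,0],"claw":-1},{"slide":[0,-2,-1],"angular":[0,0,0],"claw":-1},{"slide":[0,-1,-3],"angular":[0,0,0],"claw":-1},{"slide":[0,0,-3],"angular":[0,0,0],"claw":-1},{"slide":[0,0,-3],"angular":[0,0,0],"claw":-1},{"slide":[0,0,0],"angular":[0,0,0],"claw":-1},{"slide":[0,0,0],"angular":[0,0,0],"claw":-1},{"slide":[0,0,0],"angular":[0,0,0],"claw":-1}]'
python3 - <<'E'
from h import *
j=viewer.snapshot('side'); cv2.imwrite('pics/s7.png',j); cv2.imwrite('pics/c7.png',cv2.resize(j[130:340,150:430],None,fx=2.8,fy=2.8))
E
```

```text
t: 23.27
tcp_pos: [0.3441, -0.2903, 0.1251]
tool_rot: [0.775, 0.632, 0.001, -0.002]
force: [0.3, 0.1, 0.4]
finger_gap: -0.002
gripper_force: 0.0
t: 23.68
tcp_pos: [0.3951, -0.3034, 0.1273]
tool_rot: [0.775, 0.632, 0.0, 0.001]
force: [-1.4, 0.4, 0.9]
finger_gap: -0.001
gripper_force: 0.6
t: 24.35
tcp_pos: [0.4344, -0.3112, 0.1263]
tool_rot: [0.776, 0.631, 0.001, 0.0]
force: [0.0, -0.1, -0.4]
finger_gap: -0.001
gripper_force: 0.0
t: 25.1
tcp_pos: [0.375, -0.2987, 0.226]
tool_rot: [0.776, 0.631, 0.001, -0.0]
force: [-0.2, 0.3, 0.2]
finger_gap: 0.007
gripper_force: 0.0
```

View pics/c7.png

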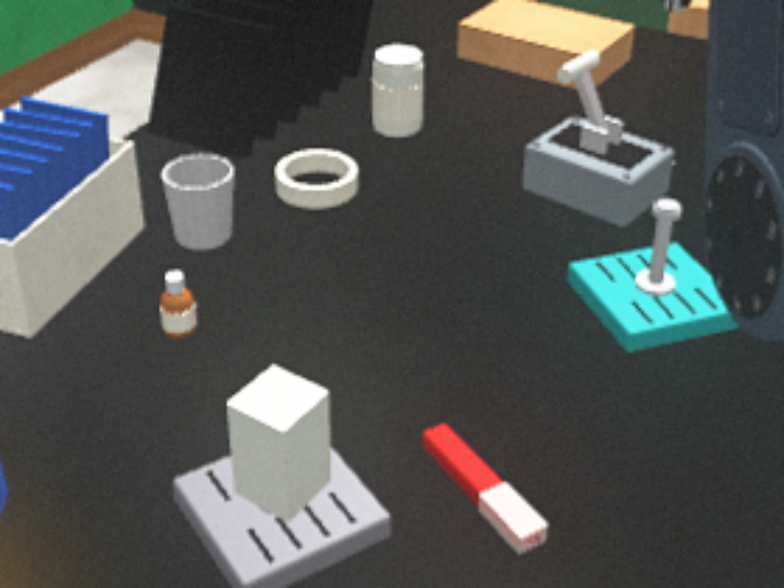

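The lever at (580,68) now leans to the far (+x) side. The pot still hangs at (278,440), and the bystanders in view have not moved.

```bash
python3 -c "
from station import ticket
print(ticket.sign_off())"
```

```text
the job is handed in; nothing more can be done
None
```

The job is handed in: the last side picture shows the pot hanging upside down on the grey stand's post, released, and the lever thrown over to its on side. It took about 25 s of the 67 s; the hand-in returned no verdict.

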